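Close the vacuum chamber and hold the sprung valve open

ROBOT

A 6-joint arm with a two-finger parallel gripper is mounted at the origin on the work surface. World frame = base frame: x ahead of the robot, y to its left, z up, the work surface at z = 0. Lengths are in m, angles in degrees, forces in N, time in s.
With the tool pointing down it reaches from about 0.375 to 0.9 m from the base axis. Payload 3.1 kg.
Tool frame: the origin (TCP) lies at the very end of the fingers, on their centre line; the grasp point (between the pads) lies behind it (bot.grip_depth is the z of the grasp point in the tool frame, in m); z points along the fingers, y is the direction in which the jaws open and shut (so a half turn about z gives the same grasp; the last joint's range is limited). The gripper opens to 87 mm and grips with 3 to 60 N. Pads are 19 mm wide; open, the fingers measure 117 mm over their backs; the gripper's body (75 mm by 190 mm) begins 51 mm behind the grasp point.
Start: joints at [-75.201, 30.224, 82.088, -0, 67.689, -10.227], TCP at [0.264, -0.566, 0.223] pointing down, gripper open.
Joint ranges: [-176.69, 176.69], [-43.24, 126.21], [12.49, 139.97], [-82, 262], [0, 151.66], [-163.58, 163.58]. Speed limits (degrees/s): [159.86, 159.86, 180, 180, 180, 180].

INTERFACE

Orientations are given as a 3x3 rotation matrix whose columns are the frame's x, y, z axes.
In Python, from rig import bot, vision gives the robot as it stands. The module is installed in compiled form; this text tells all that it offers.
- The arm moves only by the shell command python3 -m jog 'ROWS'. ROWS is JSON, a list of rows, each a list of 3 entries, a list of its own where there are three numbers: the shift along the tool's x, y, z in mm, then the turn, a rotation vector about the tool's x, y, z in degrees, then the closure, from 0 (fully open) to 1 (shut). In form: [[[dx, dy, dz], [wx, wy, wz], fingers], ...]. A call has 1 to 12 rows; each row is the pose to reach, as a shift and turn from the pose commanded when the call began, along the tool's axes at that moment; what a row does not reach only later rows make up. A row lasts 1/12 s, in which the tool goes at most 41.7 mm and 7.16 degrees, less where a joint would pass 70% of its speed; a pose out of reach is approached as far as the arm can. A call with a gripper value outside its range is refused whole. The fingers move at their own pace and stop on an object; the grip force is fixed at half the most. Time passes only in rows, so rows that repeat a pose let the fingers close. It gives the time, the measured TCP pose, the force and the opening at its end, in the units of the state.
- bot.read_state(): the state, without advancing time (a new reading comes with each control period).
- vision.capture(name): name is "scene" or "side" or "wrist"; returns the picture (400x640x3 uint8, red, green, blue); there is no depth.
- vision.camera_info(name): a dict with "intrinsics" (3x3 intrinsics, pixels), "camera_from_world" (4x4, takes a point from world to camera coordinates); the wrist camera has in their place "mount" (4x4, takes a point from camera to tool coordinates, whose origin is the TCP and whose axes are the flange's). Camera axes: x right, y up, looking along -z (the intrinsics and any distortion apply to the point x, -y, -z); pixel columns grow to the right and rows downward; lengths in m; the calibration is good to about 2 mm. The wrist camera is an equidistant fisheye: a pixel r from the principal point sees the ray r / f radians off the axis. A picture is of the moment at which its call begins: read the wrist's pose just before it. camera_info takes no time and is no camera call.
- bot.hand_in(): hands the job in, once; it reports no verdict.
The state is a dict: "time_s": time; "joint_positions": joint angles; "qvel": joint speeds; "tau": joint torques, N m; "position": TCP position; "tcp_rot": TCP orientation; "force": force on the tool from outside, world axes, zero at the start; "moment": the same for the moment, N m; "opening": opening from 0.0 (shut) to 1.0 (fully open).
Only numpy, scipy, OpenCV 4.12 (cv2) and the standard library are available. Lean on these libraries where they do the work, as an engineer would, in place of code of your own. Each camera call takes 0.05 s, during which the arm holds its last target. There are 200 camera calls.

TASK

The bone is already in the vacuum pot: set the clear lid gently onto the pot so that it sits down flat all round its rim, and let go of it; only then swing the blue spring-return valve lever round from closed until it is hard against its open stop, lying along the pipe, and keep it there. The lever springs shut if it is released, so finish while still holding it at the stop with the fingers, without letting go. Keep the red vent lever shut and leave the other things on the bench where they are.

Things in the scene. Friction and masses are not known exactly. Their poses are not given: they have to be found in the camera images.
- station: fixed bench vacuum unit: grey base plate 10 mm thick, steel pot, pipes, valves, gauge, blue pump. Origin on the bench under the pot's centre; z up; -x is its front, towards the robot at yaw 0. Pot 150 mm across, 142 mm inside. Pump at x 130 to 250 mm, 156 mm high. A pipe runs from the pot to -y at 58 mm height (vacuum valve), turning to +x at y -226; gauge at x 60, y -226, 155 mm high
- pot_rim (a point): centre of the pot's open mouth, level with the top of its rim (120 mm above the bench)
- lid: loose clear acrylic lid, 172 mm across, about 0.4 kg, black gasket ring; lies on the bench to the left, step down. Origin at the centre of its underside, z up. Going up: locating step 132 mm across, bevelled, 0 to 8 mm; disc 8 to 23 mm; round black knob 28 mm across, 23 to 60 mm. Seated, the step is inside the pot's mouth (5 mm play), the origin 8 mm below pot_rim on the pot's axis
- valve_pivot (a point): on the vertical stem axis of the vacuum valve, 150 mm from the pot's axis on the station's -y side, at the mid-height of the lever's blue grip (104 mm above the bench). The line from here to pot_rim, seen from above, is the station's +y
- lever_grip (a point): on the blue lever's grip, 85 mm out from the pivot, at the middle of its width and height. The grip is a straight sleeve from 41 to 116 mm out, 18 mm wide, 16 mm high (96 to 112 mm above the bench), with free space below it down to the pipe's top at 67 mm
- valve_lever (a joint): the blue lever's angle about the vertical stem, rad: 0 closed (at the start; points to the station's -x, across the pipe), 1.571 open at its stop (points to the station's -y, over the pipe, away from the pot); grows counter-clockwise from above. A spring turns it back to closed: 0.25 N m when closed, 0.45 N m at the stop (3 to 5.5 N at the grip)
- vent_grip (a point): on the short red lever of the vent valve at the pot's +y side, 30 mm out from its pivot, 92 mm above the bench; the lever is 52 mm long and points to the station's -x when shut
- vent_lever (a joint): the red vent lever's angle, rad: 0 shut (as it starts), down to -1.571 when open; stiff, stays where it is put. To be left shut
- resin_bottle: amber bottle, 64 mm across, 150 mm high, standing on the right; origin under its centre. Leave alone
- bead_jar: small clear jar with a green cap, 52 mm across, 60 mm high, between the robot and the lid; origin under its centre. Leave alone
- calipers: steel and black digital calipers lying flat on the right, 230 mm long, 13 mm high; origin under the beam's middle, x along the beam. Leave alone
- brush: small brush lying in front of the robot, under 260 mm long and 30 mm high; origin under its middle, x along it. Leave alone
- microscope: digital microscope, 334 mm high, on its stand with a horned skull fragment on a dark mat, fixed, along the left side of the bench; origin on the bench under the microscope's tube; the mat reaches 110 mm to either side in y and from -180 to +220 mm in x, the stand's columns stand at x -240 mm

How it is judged:
By the outcome, as a careful person would: the job done as asked, in the order asked, and still so for the second after the job is handed in, while the arm keeps its last pose, push and grip.
It also fails if it takes over 58 s, if anything falls off the work surface, if the arm or the gripper's body presses on something with over 40 N, if the wrist force passes 120 N, or if a joint passes its speed limit or range.

## Working session

There is one attempt and no reset: what is moved stays moved. The work goes in short steps, Python scripts to look and compute and a shell command to move; the robot and the scene stay as the last step left them, time stands still between calls to the robot, and variables do not carry over. Pictures are saved under pics/ and viewed, about 8 in all and at most 12, crops included, and the job is handed in when it is done.

```bash
mkdir -p pics
python3 - <<'E'
from rig import bot,vision
import cv2,numpy as np
np.set_printoptions(precision=4,suppress=True)
s=bot.read_state();print(s,bot.grip_depth)
for n in("scene","side","wrist"):
    i=vision.camera_info(n);print(n,i)
    cv2.imwrite(f"pics/{n}0.png",vision.capture(n)[:,:,::-1])
E
```

```text
{'time_s': 0.0, 'joint_positions': array([-75.2002,  30.2787,  82.1576,  -0.0006,  67.6883, -10.2269]), 'qvel': array([-0.0619,  0.0301, -0.0104,  0.0394,  0.0282, -0.0091]), 'tau': array([  0.0012, -44.0039, -17.6591,   0.0634,   0.0581,  -0.0002]), 'position': array([ 0.2642, -0.5656,  0.2216]), 'tcp_rot': array([[ 0.9061,  0.423 , -0.0006],
       [ 0.423 , -0.9061,  0.0021],
       [ 0.0004, -0.0021, -1.    ]]), 'force': array([ 0.0535, -0.161 , -0.4193]), 'moment': array([-0.0116, -0.0087, -0.033 ]), 'opening': 1.0005560887276395} -0.0187
scene {'intrinsics': array([[442.9768,   0.    , 319.4373],
       [  0.    , 442.9768, 206.4688],
       [  0.    ,   0.    ,   1.    ]]), 'camera_from_world': array([[-0.5206,  0.8537,  0.012 ,  0.2067],
       [-0.6276, -0.3922,  0.6725,  0.2842],
       [ 0.5788,  0.3426,  0.74  , -1.6527],
       [ 0.    ,  0.    ,  0.    ,  1.    ]])}
side {'intrinsics': array([[513.354 ,   0.    , 325.087 ],
       [  0.    , 513.354 , 200.1674],
       [  0.    ,   0.    ,   1.    ]]), 'camera_from_world': array([[-0.9366, -0.3502,  0.0149,  0.48  ],
       [ 0.2556, -0.6533,  0.7127, -0.1262],
       [-0.2398,  0.6713,  0.7013, -1.6963],
       [ 0.    ,  0.    ,  0.    ,  1.    ]])}
wrist {'intrinsics': array([[309.7069,   0.    , 322.765 ],
       [  0.    , 309.7069, 199.4498],
       [  0.    ,   0.    ,   1.    ]]), 'mount': array([[-0.0007,  0.9669,  0.2553,  0.0698],
       [ 1.    ,  0.0009, -0.0004, -0.0002],
       [-0.0006,  0.2553, -0.9669, -0.1632],
       [ 0.    ,  0.    ,  0.    ,  1.    ]])}
```

View pics/scene0.png

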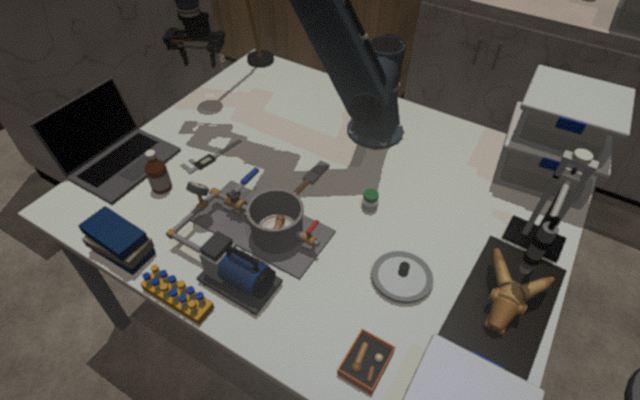

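View pics/side0.png

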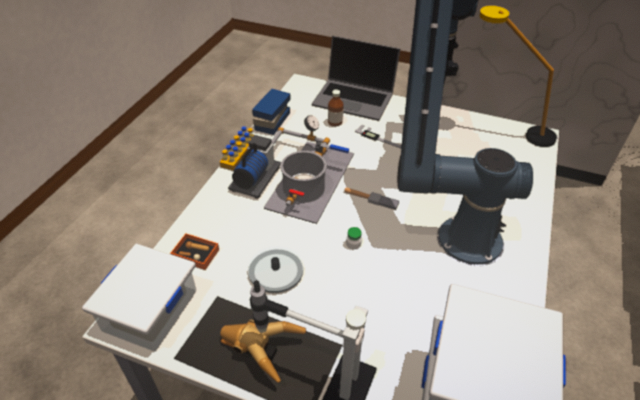

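The scene view shows the pot rim at about (275,205), the blue lever at (250,176), the red lever at (312,227) and the lid knob at (404,267). The side view has them at about (304,163), (340,149), (296,192) and (275,262).

```bash
cat > h.py <<'E'
from rig import bot,vision
import cv2,numpy as np
np.set_printoptions(precision=4,suppress=True)
def ray(n,uv,st=None):
    i=vision.camera_info(n);K=i["intrinsics"];u=(uv[0]-K[0,2])/K[0,0];v=(uv[1]-K[1,2])/K[1,1]
    if n=="wrist":
        r=np.hypot(u,v);d=np.array([u*np.sin(r)/r,-v*np.sin(r)/r,-np.cos(r)])
        M=i["mount"];R=st["tcp_rot"];return st["position"]+R@M[:3,3],R@M[:3,:3]@d
    T=i["camera_from_world"];R=T[:3,:3]
    return -R.T@T[:3,3],R.T@np.array([u,-v,-1])
def atz(n,uv,z,st=None):
    o,d=ray(n,uv,st);return o+d*(z-o[2])/d[2]
def proj(n,p,st=None):
    i=vision.camera_info(n);K=i["intrinsics"]
    if n=="wrist":
        M=i["mount"];R=st["tcp_rot"]@M[:3,:3];o=st["position"]+st["tcp_rot"]@M[:3,3];c=R.T@(np.array(p)-o)
        x,y,z=c[0],-c[1],-c[2];t=np.arctan2(np.hypot(x,y),z);h=np.hypot(x,y);return np.array([K[0,2]+K[0,0]*t*x/h,K[1,2]+K[0,0]*t*y/h])
    T=i["camera_from_world"];c=T[:3,:3]@np.array(p)+T[:3,3]
    return np.array([K[0,2]-K[0,0]*c[0]/c[2],K[1,2]+K[1,1]*c[1]/c[2]])
def blobs(img,lo,hi,box):
    m=cv2.inRange(cv2.cvtColor(img,cv2.COLOR_RGB2HSV),lo,hi);k=np.zeros_like(m);x0,y0,x1,y1=box;k[y0:y1,x0:x1]=m[y0:y1,x0:x1]
    n,l,s,c=cv2.connectedComponentsWithStats(k);j=1+np.argmax(s[1:,4]);ys,xs=np.nonzero(l==j)
    return c[j],s[j],cv2.fitLine(np.c_[xs,ys].astype(np.float32),2,0,.01,.01).ravel()
E
python3 - <<'E'
from h import *
S=cv2.imread("pics/scene0.png");D=cv2.imread("pics/side0.png");W=cv2.imread("pics/wrist0.png")
a=lambda I,x,y,w,h:cv2.resize(I[y:y+h,x:x+w],(400,300),interpolation=cv2.INTER_CUBIC)
cv2.imwrite("pics/t1.png",np.vstack([np.hstack([a(S,220,150,120,90),a(D,270,130,100,75)]),np.hstack([a(S,360,235,80,60),a(D,235,235,80,60)])]))
for n,I,bb,rb in(("scene",S,(235,160,265,190),(295,215,325,240)),("side",D,(325,140,355,160),(285,185,310,200))):
    c,s,l=blobs(I[:,:,::-1],(100,110,60),(125,255,255),bb);print(n,"blue",c,s,l,atz(n,c,.108))
    m=blobs(I[:,:,::-1],(0,140,80),(8,255,255),rb);print("red",m[0],m[1],atz(n,m[0],.095))
for n,p,k in(("scene",(275,205),(404,267)),("side",(304,163),(275,262))): print(n,atz(n,p,.12),atz(n,k,.05))
E
```

```text
scene blue [249.0676 175.6486] [242 168  16  15  74] [  0.7315  -0.6818 249.0676 175.6487] [ 0.5271 -0.1689  0.108 ]
red [312.0465 226.3488] [307 221  11  12  43] [0.5852 0.0897 0.095 ]
side blue [339.1    147.8857] [330 145  19   7  70] [  0.974    0.2266 339.1    147.8857] [ 0.5203 -0.1607  0.108 ]
red [296.2295 192.0492] [289 189  15   7  61] [0.5803 0.0962 0.095 ]
scene [ 0.592  -0.0274  0.12  ] [0.5432 0.3524 0.05  ]
side [ 0.6009 -0.0236  0.12  ] [0.5407 0.3587 0.05  ]
```

View pics/t1.png

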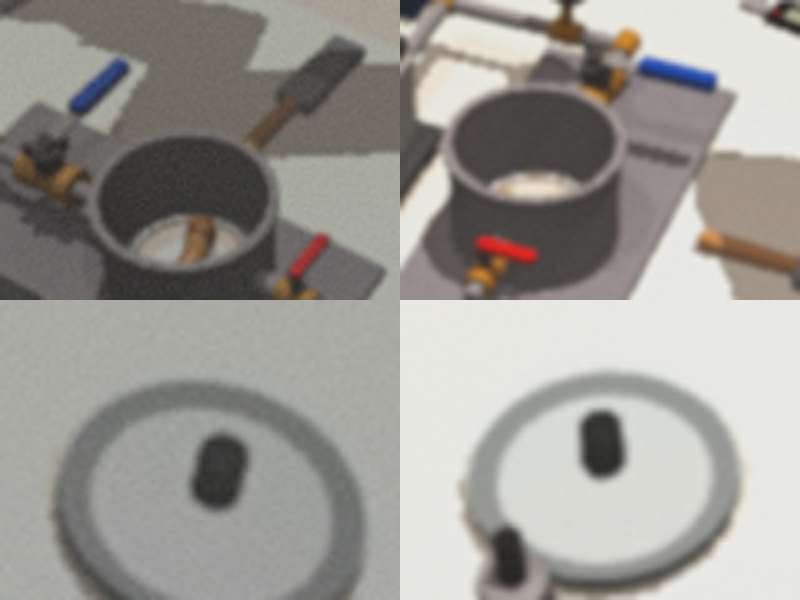

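Crop reading, in source pixels: the rim centre is at scene (274.9,210) and side (304,165.5). The knob's middle is at scene (403.8,269) and side (275.4,263.8). The lever points towards the robot and both levers look closed.

```bash
cat >> h.py <<'E'
def tri(a,b):
    (o1,d1),(o2,d2)=[(o,d/np.linalg.norm(d)) for o,d in(a,b)]
    A=[np.eye(3)-np.outer(d,d) for d in(d1,d2)];return np.linalg.solve(A[0]+A[1],A[0]@o1+A[1]@o2)
def go(p,yaw,st=None):
    "shift mm and turn deg in tool axes to reach TCP p, tool down, tool x at yaw deg"
    from scipy.spatial.transform import Rotation as Q
    st=st or bot.read_state();R=st["tcp_rot"];c,s=np.cos(np.radians(yaw)),np.sin(np.radians(yaw))
    G=np.array([[c,s,0],[s,-c,0],[0,0,-1]]);return R.T@(np.array(p)-st["position"])*1e3,Q.from_matrix(R.T@G).as_rotvec(degrees=True)
E
python3 - <<'E'
from h import *
for nm,a,b in(("rim",(274.9,210),(304,165.5)),("knob",(403.8,269),(275.4,263.8)),("blue",(249.07,175.65),(339.1,147.9)),("red",(312.05,226.35),(296.2,192.05)),("micro",(543,238),(258,292)),("jar",(370,195),(354,233))):
    print(nm,tri(ray("scene",a),ray("side",b)))
print(go((.49,.32,.30),25))
E
```

```text
rim [ 0.6005 -0.0224  0.11  ]
knob [0.5412 0.3539 0.0371]
blue [ 0.523  -0.1719  0.1009]
red [0.5826 0.0889 0.0896]
micro [0.4602 0.6116 0.2649]
jar [0.3546 0.1563 0.0486]
(array([ 579.279 , -707.2242,  -76.8825]), array([-0.0954, -0.016 ,  0.0279]))
```

```bash
python3 -m jog '[[[20,-20,-10],[0,0,0],0],[[60,-55,-20],[0,0,0],0],[[87,-81,-30],[0,0,0],0],[[114,-107,-40],[0,0,0],0],[[141,-132,-50],[0,0,0],0],[[168,-158,-60],[0,0,0],0],[[195,-183,-68],[0,0,0],0],[[222,-209,-76],[0,0,0],0],[[249,-234,-84],[0,0,0],0],[[276,-259,-90],[0,0,0],0],[[303,-284,-95],[0,0,0],0],[[330,-310,-98],[0,0,0],0]]'; python3 -m jog '[[[27,-26,0],[0,0,0],0],[[54,-52,0],[0,0,0],0],[[75,-70,0],[0,0,0],0],[[75,-70,0],[0,0,0],0],[[75,-70,0],[0,0,0],0]]'
python3 - <<'E'
from h import *
st=bot.read_state();I=vision.capture("wrist");print(st["time_s"],st["position"],st["tcp_rot"])
np.save("pics/w1.npy",np.r_[st["position"],st["tcp_rot"].ravel()])
cv2.imwrite("pics/w1.png",I[:,:,::-1])
for p in((.6,-.022,.12),(.523,-.172,.104),(.583,.089,.092)):print(proj("wrist",p,st))
print(go((.48,.345,.22),25))
E
```

```text
time_s: 1.15
position: [0.4328, -0.1442, 0.3212]
tcp_rot: [[0.906, 0.423, 0.001], [0.423, -0.906, -0.001], [0.001, 0.001, -1.0]]
force: [1.6, 0.2, -0.6]
opening: 1.0
time_s: 1.57
position: [0.4706, -0.0494, 0.3203]
tcp_rot: [[0.905, 0.426, -0.001], [0.426, -0.905, -0.0], [-0.001, -0.0, -1.0]]
force: [-0.9, -0.3, 0.5]
opening: 1.0
1.5667 [ 0.4706 -0.0494  0.3203] [[ 0.9046  0.4263 -0.0007]
 [ 0.4263 -0.9046 -0.0003]
 [-0.0008 -0.     -1.    ]]
[348.9544  69.8197]
[425.5823 180.1445]
[261.4616  50.5864]
(array([ 176.6926, -353.9766,  100.0956]), array([0.0051, 0.0584, 0.1167]))
```

View pics/w1.png

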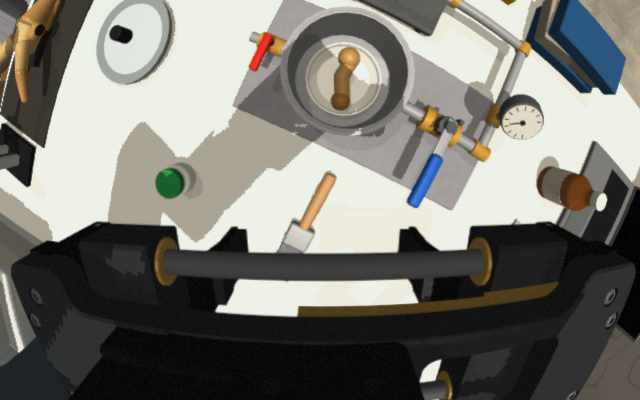

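The wrist view shows the pot mouth at about (347,68), the blue lever at (425,180), the red lever at (261,50), the lid knob at (121,35) and the brush in front of the pot. I'll rectify it to the known height planes to get accurate positions.

```bash
cat >> h.py <<'E'
def ortho(I,st,c,z,half,mm=.0005):
    n=int(2*half/mm);g=(np.arange(n)-n/2)*mm
    # row -> world x decreasing, col -> world y decreasing
    M=np.array([[proj("wrist",(c[0]-a,c[1]-b,z),st) for b in g] for a in g],np.float32)
    return cv2.remap(I,M[...,0],M[...,1],cv2.INTER_LINEAR)
E
python3 - <<'E'
from h import *
v=np.load("pics/w1.npy");st=dict(position=v[:3],tcp_rot=v[3:].reshape(3,3));I=cv2.imread("pics/w1.png")
c=(.595,-.022);A=ortho(I,st,c,.12,.1)
B=ortho(I,st,(.54,.355),.023,.1)
for X,c,r,nm in((A,c,(136,156),"rim"),(B,(.54,.355),(160,180),"lid")):
    h=cv2.HoughCircles(cv2.GaussianBlur(cv2.cvtColor(X,6),(5,5),1.5),cv2.HOUGH_GRADIENT,1,400,param1=80,param2=10,minRadius=r[0],maxRadius=r[1])
    u,w,R=h[0,0];print(nm,c[0]-(w-200)*.0005,c[1]-(u-200)*.0005,R*.5)
    cv2.circle(X,(int(u),int(w)),int(R),(0,255,0),1);cv2.circle(X,(int(u),int(w)),2,(0,255,0),-1)
cv2.imwrite("pics/o1.png",np.hstack([A,B]))
R=I[:,:,::-1]
ce,s,l=blobs(R,(100,120,60),(125,255,255),(400,140,450,215));print("blue",ce,s,atz("wrist",ce,.110,st))
for t in(-20,20):print(atz("wrist",ce+t*l[:2],.112,st))
ce,s,l=blobs(R,(0,140,80),(8,255,255),(240,25,280,80));print("red",ce,atz("wrist",ce,.095,st))
for t in(-12,12):print(atz("wrist",ce+t*l[:2],.095,st))
print("knob",atz("wrist",(121,35),.06,st))
E
```

```text
Traceback (most recent call last):
  File "h.py", line 35, in ortho
    M=np.array([[proj("wrist",(c[0]-a,c[1]-b,z),st) for b in g] for a in g],np.float32)
                 ~~~~^^^^^^^^^^^^^^^^^^^^^^^^^^^^^^
  File "h.py", line 14, in proj
    i=vision.camera_info(n);K=i["intrinsics"]
ValueError: time passes only in moves, steps and waits
```

```bash
python3 -m jog '[[[10,-20,8],[0,0,0],0],[[25,-52,16],[0,0,0],0],[[42,-86,25],[0,0,0],0],[[59,-120,35],[0,0,0],0],[[76,-154,45],[0,0,0],0],[[93,-188,55],[0,0,0],0],[[110,-222,65],[0,0,0],0],[[127,-256,75],[0,0,0],0],[[144,-290,85],[0,0,0],0],[[160,-320,92],[0,0,0],0],[[172,-344,98],[0,0,0],0],[[177,-354,100],[0,0,0],0]]'; python3 -m jog '[[[0,0,0],[0,0,0],0],[[0,0,0],[0,0,0],0],[[0,0,0],[0,0,0],0]]'
python3 - <<'E'
from h import *
st=bot.read_state();I=vision.capture("wrist");print(st["time_s"],st["position"],st["tcp_rot"])
np.save("pics/w2.npy",np.r_[st["position"],st["tcp_rot"].ravel()])
cv2.imwrite("pics/w2.png",I[:,:,::-1])
E
```

```text
time_s: 2.62
position: [0.4816, 0.3465, 0.2192]
tcp_rot: [[0.906, 0.423, -0.001], [0.423, -0.906, 0.0], [-0.001, -0.001, -1.0]]
force: [0.0, -0.4, 0.6]
opening: 1.002
time_s: 2.87
position: [0.4817, 0.343, 0.2208]
tcp_rot: [[0.907, 0.421, -0.0], [0.421, -0.907, -0.001], [-0.001, 0.001, -1.0]]
force: [0.6, 0.2, -0.7]
opening: 0.996
2.8667 [0.4817 0.343  0.2208] [[ 0.9069  0.4213 -0.0002]
 [ 0.4213 -0.9069 -0.001 ]
 [-0.0006  0.0008 -1.    ]]
```

View pics/w2.png

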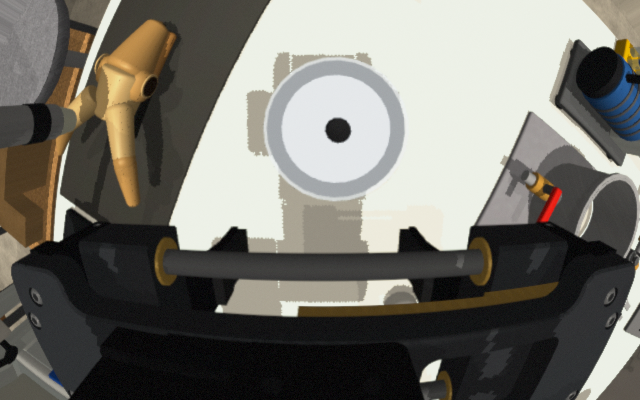

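The lid is centred at about (336,130) in the wrist view, with the knob at (338,130). It lies clear of the microscope and the jar. I'll cache the calibration and rerun the measurement on both frames.

```bash
cat > /tmp/x.py <<'E'
s=open("h.py").read().replace("vision.camera_info(n)","CI(n)").replace("def ray(","import functools\nCI=functools.lru_cache(vision.camera_info)\ndef ray(",1)
open("h.py","w").write(s)
E
python3 /tmp/x.py
cat >> h.py <<'E'
def load(k):
    v=np.load(f"pics/{k}.npy");return cv2.imread(f"pics/{k}.png"),dict(position=v[:3],tcp_rot=v[3:].reshape(3,3))
E
python3 - <<'E'
from h import *
I,st=load("w1");J,s2=load("w2");T=[]
for I_,s_,c,z,r,nm in((I,st,(.595,-.022),.12,(138,154),"rim"),(J,s2,(.54,.355),.023,(162,180),"lid"),(J,s2,(.54,.355),.060,(24,32),"knob")):
    X=ortho(I_,s_,c,z,.1)
    h=cv2.HoughCircles(cv2.GaussianBlur(cv2.cvtColor(X,6),(5,5),1.5),cv2.HOUGH_GRADIENT,1,400,param1=80,param2=10,minRadius=r[0],maxRadius=r[1])
    u,w,R=h[0,0];print(nm,c[0]-(w-200)*.0005,c[1]-(u-200)*.0005,R*.5)
    cv2.circle(X,(int(u),int(w)),int(R),(0,255,0),1);T.append(X[:,:,:])
cv2.imwrite("pics/o1.png",np.hstack(T[:2]))
R=I[:,:,::-1]
ce,s,l=blobs(R,(100,120,60),(125,255,255),(400,140,450,215));print("blue",ce,s,atz("wrist",ce,.110,st))
for t in(-20,20):print(atz("wrist",ce+t*l[:2],.112,st))
ce,s,l=blobs(R,(0,140,80),(8,255,255),(240,25,280,80));print("red",ce,atz("wrist",ce,.095,st))
E
```

```text
rim 0.60175 -0.02075 70.3
lid 0.54175 0.35375 81.175
knob 0.54175 0.35375 12.85
blue [424.6881 179.9795] [408 154  35  54 731] [ 0.5228 -0.1684  0.11  ]
[ 0.4972 -0.1677  0.112 ]
[ 0.5484 -0.1677  0.112 ]
red [260.5819  50.9859] [0.5817 0.089  0.095 ]
```

View pics/o1.png

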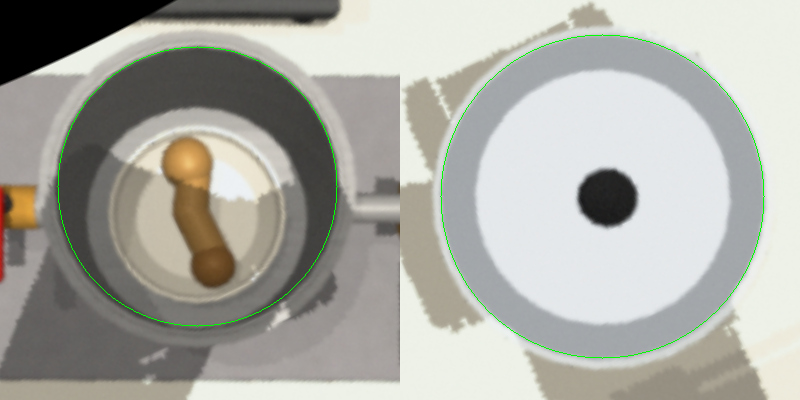

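```bash
python3 -m jog '[[[15,4,10],[0,0,0],0],[[35,9,30],[0,0,0],0],[[52,13,55],[0,0,0],0],[[59,15,82],[0,0,0],0],[[59,15,110],[0,0,0],0],[[59,15,130],[0,0,0],0],[[59,15,138],[0,0,0],0],[[59,15,140],[0,0,0],0],[[59,15,140],[0,0,0],0],[[59,15,140],[0,0,0],0],[[59,15,140],[0,0,0],0]]'
python3 - <<'E'
from h import *
st=bot.read_state();print(st["position"],go((.5418,.3538,.029),25,st))
E
```

```text
time_s: 3.83
position: [0.5423, 0.3567, 0.0826]
tcp_rot: [[0.906, 0.423, 0.003], [0.423, -0.906, 0.001], [0.004, 0.0, -1.0]]
force: [-0.5, 1.4, -0.5]
opening: 1.002
[0.5423 0.3567 0.0826] (array([-1.9267,  2.4173, 53.6042]), array([ 0.0085, -0.212 ,  0.0173]))
```

```bash
python3 -m jog '[[[-1,1,12],[0,0,0],0],[[-1,1,26],[0,0,0],0],[[-1,1,39],[0,0,0],0],[[-1,1,48],[0,0,0],0],[[-1,1,52],[0,0,0],0],[[-1,1,52],[0,0,0],0],[[-1,1,52],[0,0,0],0.4],[[-1,1,52],[0,0,0],0.8],[[-1,1,52],[0,0,0],1],[[-1,1,52],[0,0,0],1],[[-1,1,52],[0,0,0],1],[[-1,1,52],[0,0,0],1]]'; python3 -m jog '[[[0,0,0],[0,0,0],1],[[0,0,0],[0,0,0],1],[[0,0,0],[0,0,0],1],[[0,0,0],[0,0,0],1]]'
```

```text
time_s: 4.83
position: [0.5408, 0.3551, 0.0289]
tcp_rot: [[0.906, 0.423, 0.001], [0.423, -0.906, 0.0], [0.001, 0.0, -1.0]]
force: [-0.0, -0.0, 0.5]
opening: 0.632
time_s: 5.17
position: [0.5407, 0.3548, 0.0286]
tcp_rot: [[0.906, 0.423, 0.0], [0.423, -0.906, -0.001], [-0.0, 0.001, -1.0]]
force: [1.0, -0.8, -0.1]
opening: 0.328
```

```bash
python3 -m jog '[[[0,0,-1],[0,0,0],1],[[0,0,-4],[0,0,0],1],[[0,0,-10],[0,0,0],1],[[0,0,-20],[0,0,0],1],[[0,0,-34],[0,0,0],1],[[0,0,-52],[0,0,0],1],[[0,0,-72],[0,0,0],1],[[0,0,-94],[0,0,0],1],[[0,0,-116],[0,0,0],1],[[0,0,-135],[0,0,0],1],[[0,0,-149],[0,0,0],1],[[0,0,-157],[0,0,0],1]]'; python3 -m jog '[[[0,0,-3],[0,0,0],1],[[0,0,-3],[0,0,0],1],[[0,0,-3],[0,0,0],1],[[0,0,-3],[0,0,0],1],[[0,0,-3],[0,0,0],1]]'
python3 - <<'E'
from h import *
st=bot.read_state();print(st["time_s"],st["position"],st["force"],st["opening"])
print(go((.602,-.0205,.19),25,st))
I=vision.capture("wrist")[:,:,::-1];np.save("pics/w3.npy",np.r_[st["position"],st["tcp_rot"].ravel()]);cv2.imwrite("pics/w3.png",I)
E
```

```text
time_s: 6.17
position: [0.5414, 0.3556, 0.1888]
tcp_rot: [[0.906, 0.423, 0.004], [0.423, -0.906, 0.002], [0.004, 0.0, -1.0]]
force: [0.3, -0.2, -3.2]
opening: 0.305
time_s: 6.58
position: [0.5399, 0.3547, 0.1872]
tcp_rot: [[0.906, 0.423, -0.002], [0.423, -0.906, -0.001], [-0.003, -0.0, -1.0]]
force: [-0.4, 0.6, -3.8]
opening: 0.31
6.5833 [0.5399 0.3547 0.1872] [-0.3594  0.5642 -3.8229] 0.30975925032107876
(array([-102.3972,  366.2901,   -2.5856]), array([-0.0063,  0.1518,  0.022 ]))
```

View pics/w3.png

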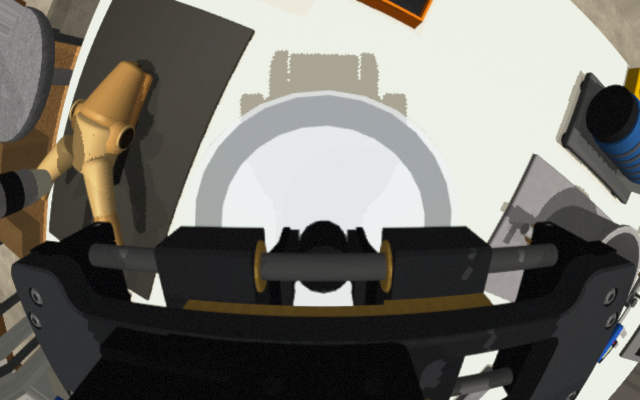

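The lid is held level by the knob, and the force is about 3.8 N, which matches its weight. I'll carry it over the pot.

```bash
python3 -m jog '[[[-1,3,0],[0,0,0],1],[[-3,10,-1],[0,0,0],1],[[-6,21,-2],[0,0,0],1],[[-10,36,-3],[0,0,0],1],[[-15,55,-3],[0,0,0],1],[[-21,76,-3],[0,0,0],1],[[-28,99,-3],[0,0,0],1],[[-34,123,-3],[0,0,0],1],[[-41,147,-3],[0,0,0],1],[[-48,171,-3],[0,0,0],1],[[-54,195,-3],[0,0,0],1],[[-61,219,-3],[0,0,0],1]]'; python3 -m jog '[[[-7,24,0],[0,0,0],1],[[-13,47,0],[0,0,0],1],[[-19,69,0],[0,0,0],1],[[-25,89,0],[0,0,0],1],[[-30,106,0],[0,0,0],1],[[-34,121,0],[0,0,0],1],[[-37,132,0],[0,0,0],1],[[-39,140,0],[0,0,0],1],[[-41,145,0],[0,0,0],1],[[-41,146,0],[0,0,0],1],[[-41,146,0],[0,0,0],1],[[-41,146,0],[0,0,0],1]]';  python3 -m jog '[[[0,0,0],[0,0,0],1],[[0,0,0],[0,0,0],1],[[0,0,0],[0,0,0],1]]'
python3 - <<'E'
from h import *
P=[];
for k in range(3):
    st=bot.read_state();P.append(st["position"])
    if k==0:cv2.imwrite("pics/s4.png",vision.capture("scene")[:,:,::-1])
    if k==1:cv2.imwrite("pics/d4.png",vision.capture("side")[:,:,::-1])
print(P,st["force"],st["opening"]);st["position"]=np.mean(P,0)
print(go((.602,-.0205,.14),25,st))
a=lambda n,x,y,w,h:cv2.resize(cv2.imread(n)[y:y+h,x:x+w],(400,400),interpolation=cv2.INTER_CUBIC)
cv2.imwrite("pics/t4.png",np.hstack([a("pics/s4.png",210,120,130,130),a("pics/d4.png",250,90,110,110)]))
E
```

```text
time_s: 7.63
position: [0.5781, 0.1279, 0.192]
tcp_rot: [[0.907, 0.422, 0.001], [0.422, -0.907, -0.001], [0.0, 0.001, -1.0]]
force: [-0.6, 0.3, -3.7]
opening: 0.303
time_s: 8.63
position: [0.6023, -0.018, 0.1914]
tcp_rot: [[0.906, 0.424, -0.001], [0.424, -0.906, 0.001], [-0.0, -0.001, -1.0]]
force: [-0.7, -0.5, -3.9]
opening: 0.305
time_s: 8.88
position: [0.6025, -0.0182, 0.1916]
tcp_rot: [[0.906, 0.424, -0.0], [0.424, -0.906, 0.0], [-0.0, -0.0, -1.0]]
force: [-0.9, 0.3, -4.0]
opening: 0.31
[array([ 0.6025, -0.0182,  0.1916]), array([ 0.6025, -0.0183,  0.1916]), array([ 0.6025, -0.0184,  0.1916])] [ 0.4343  0.8274 -3.8126] 0.30529492367556843
(array([-1.4108,  1.7706, 51.5589]), array([-0.0036,  0.0014,  0.062 ]))
```

View pics/t4.png

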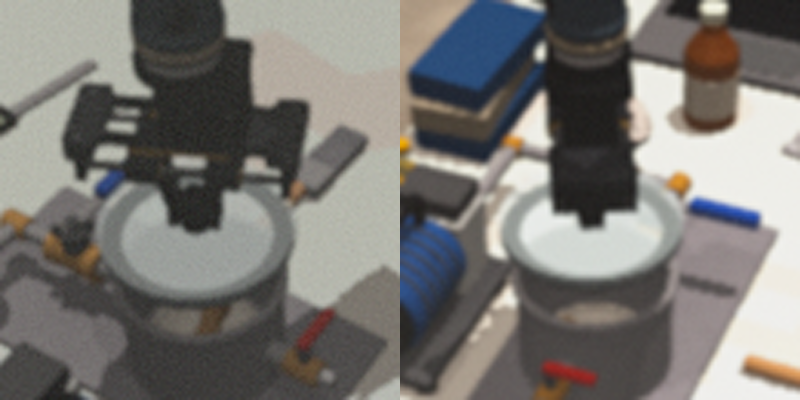

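The lid hangs level and concentric above the pot. I'll lower it in stages and watch the force.

```bash
python3 -m jog '[[[-1,2,3],[0,0,0],1],[[-1,2,9],[0,0,0],1],[[-1,2,17],[0,0,0],1],[[-1,2,25],[0,0,0],1],[[-1,2,32],[0,0,0],1],[[-1,2,37],[0,0,0],1],[[-1,2,40],[0,0,0],1],[[-1,2,42],[0,0,0],1],[[-1,2,44],[0,0,0],1],[[-1,2,45],[0,0,0],1],[[-1,2,46],[0,0,0],1],[[-1,2,46],[0,0,0],1]]'; python3 -m jog '[[[0,0,1],[0,0,0],1],[[0,0,2],[0,0,0],1],[[0,0,2],[0,0,0],1],[[0,0,2],[0,0,0],1]]'; python3 -m jog '[[[0,0,1],[0,0,0],1],[[0,0,1],[0,0,0],1],[[0,0,1],[0,0,0],1]]'
```

```text
time_s: 9.98
position: [0.6026, -0.0211, 0.1456]
tcp_rot: [[0.906, 0.423, 0.0], [0.423, -0.906, -0.0], [0.0, 0.0, -1.0]]
force: [0.4, -0.4, -4.0]
opening: 0.305
time_s: 10.32
position: [0.6025, -0.021, 0.1436]
tcp_rot: [[0.906, 0.423, 0.0], [0.423, -0.906, -0.0], [0.0, 0.0, -1.0]]
force: [0.1, 0.4, -4.3]
opening: 0.304
time_s: 10.57
position: [0.6024, -0.0211, 0.1425]
tcp_rot: [[0.906, 0.423, -0.0], [0.423, -0.906, 0.0], [-0.0, -0.0, -1.0]]
force: [0.1, 0.5, -3.9]
opening: 0.303
```

```bash
python3 -m jog '[[[0,0,1],[0,0,0],1],[[0,0,1],[0,0,0],1],[[0,0,1],[0,0,0],1]]'; python3 -m jog '[[[0,0,1],[0,0,0],1],[[0,0,1],[0,0,0],1],[[0,0,1],[0,0,0],1]]'
```

```text
time_s: 10.82
position: [0.6025, -0.0211, 0.1415]
tcp_rot: [[0.906, 0.423, -0.0], [0.423, -0.906, 0.0], [-0.0, -0.0, -1.0]]
force: [0.9, 1.0, -3.7]
opening: 0.304
time_s: 11.07
position: [0.6026, -0.0211, 0.1406]
tcp_rot: [[0.906, 0.423, 0.0], [0.423, -0.906, -0.0], [0.0, 0.0, -1.0]]
force: [1.1, -0.5, -3.2]
opening: 0.307
```

```bash
python3 -m jog '[[[0,0,0.5],[0,0,0],1],[[0,0,0.5],[0,0,0],1],[[0,0,0.5],[0,0,0],1]]'; python3 -m jog '[[[0,0,0.5],[0,0,0],1],[[0,0,0.5],[0,0,0],1],[[0,0,0.5],[0,0,0],1]]'; python3 -m jog '[[[0,0,0.5],[0,0,0],1],[[0,0,0.5],[0,0,0],1],[[0,0,0.5],[0,0,0],1]]'
```

```text
time_s: 11.32
position: [0.6026, -0.0211, 0.1405]
tcp_rot: [[0.906, 0.423, 0.0], [0.423, -0.906, -0.0], [0.0, 0.0, -1.0]]
force: [-0.6, -0.3, 0.1]
opening: 0.305
time_s: 11.57
position: [0.6026, -0.0211, 0.1405]
tcp_rot: [[0.906, 0.423, 0.001], [0.423, -0.906, -0.0], [0.001, 0.0, -1.0]]
force: [-3.1, 0.9, 5.8]
opening: 0.308
time_s: 11.82
position: [0.6026, -0.0211, 0.1405]
tcp_rot: [[0.906, 0.423, 0.001], [0.423, -0.906, -0.0], [0.001, 0.001, -1.0]]
force: [-3.3, 0.2, 7.4]
opening: 0.307
```

The lid is seated at z 0.1405, against an expected 0.1407. I'll back off slightly, open the fingers and rise.

```bash
python3 -m jog '[[[0,0,-0.7],[0,0,0],1],[[0,0,-0.7],[0,0,0],0.6],[[0,0,-0.7],[0,0,0],0.5],[[0,0,-0.7],[0,0,0],0.2],[[0,0,-0.7],[0,0,0],0],[[0,0,-0.7],[0,0,0],0],[[0,0,-0.7],[0,0,0],0],[[0,0,-0.7],[0,0,0],0]]'; python3 -m jog '[[[0,0,-3],[0,0,0],0],[[0,0,-10],[0,0,0],0],[[0,0,-22],[0,0,0],0],[[0,0,-40],[0,0,0],0],[[0,0,-60],[0,0,0],0],[[0,0,-80],[0,0,0],0],[[-14,5,-95],[0,0,0],0],[[-36,15,-100],[0,0,0],0],[[-60,30,-100],[0,0,0],0],[[-85,50,-100],[0,0,0],0],[[-110,70,-100],[0,0,0],0],[[-130,84,-100],[0,0,0],0]]'
 python3 -m jog '[[[0,0,0],[0,0,0],0],[[0,0,0],[0,0,0],0],[[0,0,0],[0,0,0],0]]'
python3 - <<'E'
from h import *
st=bot.read_state();I=vision.capture("wrist")[:,:,::-1];np.save("pics/w5.npy",np.r_[st["position"],st["tcp_rot"].ravel()]);cv2.imwrite("pics/w5.png",I)
D=vision.capture("side")[:,:,::-1];S=vision.capture("scene")[:,:,::-1]
print(st["time_s"],st["position"],st["force"],st["opening"],go((.517,-.17,.16),0,st))
a=lambda I,x,y,w,h:cv2.resize(I[y:y+h,x:x+w],(400,300),interpolation=cv2.INTER_CUBIC)
cv2.imwrite("pics/t5.png",np.vstack([np.hstack([a(S,215,150,120,90),a(D,250,125,120,90)]),np.hstack([I[:300,:400],I[:300,240:]])]))
X,c=ortho(I,st,(.595,-.022),.135,.1),(.595,-.022)
for z,r in((.135,(160,178)),(.172,(24,32))):
    X=ortho(I,st,c,z,.1);h=cv2.HoughCircles(cv2.GaussianBlur(cv2.cvtColor(X,6),(5,5),1.5),cv2.HOUGH_GRADIENT,1,400,param1=80,param2=10,minRadius=r[0],maxRadius=r[1])
    if h is not None:u,w,R=h[0,0];print(z,c[0]-(w-200)*.0005,c[1]-(u-200)*.0005,R*.5)
R=I[:,:,::-1];ce,s,l=blobs(R,(100,120,60),(125,255,255),(330,100,480,222));print("blue",ce,s,atz("wrist",ce,.110,st))
for t in(-15,15):print(atz("wrist",ce+t*l[:2],.112,st))
E
```

```text
time_s: 12.48
position: [0.6025, -0.0211, 0.1396]
tcp_rot: [[0.906, 0.423, -0.0], [0.423, -0.906, 0.0], [-0.0, -0.0, -1.0]]
force: [-0.0, 0.7, -0.1]
opening: 0.75
time_s: 13.48
position: [0.5196, -0.1541, 0.2408]
tcp_rot: [[0.906, 0.423, 0.001], [0.423, -0.906, -0.001], [0.001, 0.002, -1.0]]
force: [-0.3, -0.6, 0.4]
opening: 1.003
time_s: 13.73
position: [0.5206, -0.1519, 0.2403]
tcp_rot: [[0.906, 0.423, 0.001], [0.423, -0.906, 0.0], [0.001, 0.0, -1.0]]
force: [0.8, -0.2, 0.4]
opening: 1.001
13.7333 [ 0.5206 -0.1519  0.2403] [ 0.7981 -0.2369  0.3874] 1.0012483746201 (array([-10.9484,  14.8311,  80.2648]), array([ 0.0031, -0.0581, 25.0019]))
0.135 0.60225004 -0.025249999 80.4
0.172 0.60275 -0.02075 12.7
blue [343.9888 189.8135] [330 162  33  60 981] [ 0.5312 -0.1698  0.11  ]
[ 0.5167 -0.1701  0.112 ]
[ 0.5462 -0.1688  0.112 ]
```

View pics/t5.png

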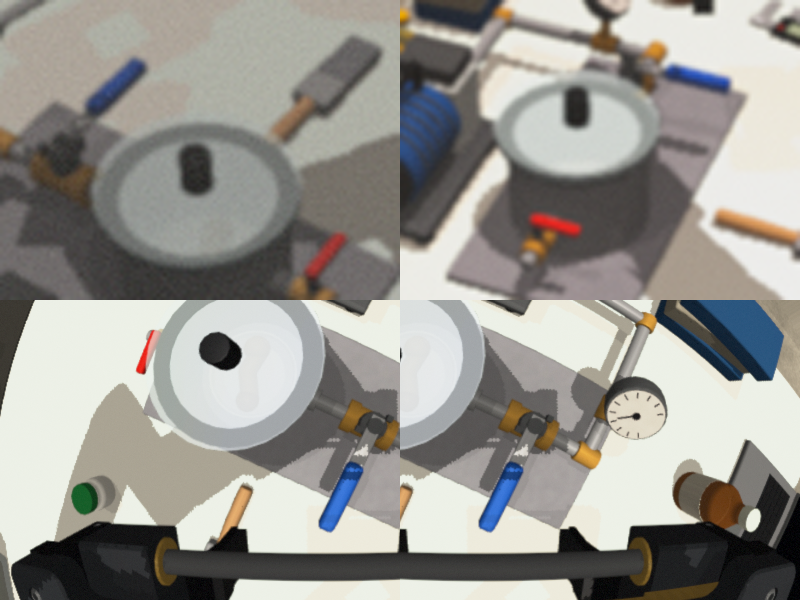

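The lid is flat, released and concentric (knob at 0.603,-0.021). Both levers are still closed. Next I'll align with the blue lever.

```bash
python3 -m jog '[[[-2,3,3],[0,0,5],0],[[-4,6,12],[0,0,10],0],[[-6,9,26],[0,0,16],0],[[-9,12,42],[0,0,22],0],[[-11,15,58],[0,0,25],0],[[-11,15,70],[0,0,25],0],[[-11,15,78],[0,0,25],0],[[-11,15,80],[0,0,25],0],[[-11,15,80],[0,0,25],0],[[-11,15,80],[0,0,25],0]]'
python3 - <<'E'
from h import *
st=bot.read_state();print(go((.517,-.17,.0945),0,st))
E
```

```text
time_s: 14.72
position: [0.5172, -0.1702, 0.1602]
tcp_rot: [[1.0, 0.001, 0.001], [0.001, -1.0, -0.0], [0.001, 0.0, -1.0]]
force: [-0.1, 0.1, 0.2]
opening: 0.997
(array([-0.2918, -0.2386, 65.7027]), array([ 0.026 , -0.0496,  0.08  ]))
```

```bash
python3 -m jog '[[[0,0,8],[0,0,0],0],[[0,0,24],[0,0,0],0],[[0,0,42],[0,0,0],0],[[0,0,56],[0,0,0],0],[[0,0,64],[0,0,0],0],[[0,0,66],[0,0,0],0],[[0,0,66],[0,0,0],0],[[0,0,66],[0,0,0],0.5],[[0,0,66],[0,0,0],0.8],[[0,0,66],[0,0,0],1],[[0,0,66],[0,0,0],1],[[0,0,66],[0,0,0],1]]'; python3 -m jog '[[[0,0,0],[0,0,0],1],[[0,0,0],[0,0,0],1],[[0,0,0],[0,0,0],1],[[0,0,0],[0,0,0],1],[[0,0,0],[0,0,0],1]]'
```

```text
time_s: 15.72
position: [0.5169, -0.1706, 0.0942]
tcp_rot: [[1.0, 0.001, 0.001], [0.001, -1.0, -0.001], [0.001, 0.001, -1.0]]
force: [-0.7, -0.5, -0.3]
opening: 0.709
time_s: 16.13
position: [0.5166, -0.1704, 0.0937]
tcp_rot: [[1.0, 0.0, -0.0], [0.0, -1.0, 0.0], [-0.0, -0.0, -1.0]]
force: [0.7, 0.1, 0.6]
opening: 0.327
```

```bash
python3 -m jog '[[[0,0,0],[0,0,0],1],[[0,0,0],[0,0,0],1],[[0,0,0],[0,0,0],1],[[0,0,0],[0,0,0],1]]'; python3 -m jog '[[[0.1,3.7,0],[0,0,-2.5],1],[[0.5,9,0],[0,0,-6],1],[[1.3,14.8,0],[0,0,-10],1],[[2.9,22.1,0],[0,0,-15],1],[[5.2,29.2,0],[0,0,-20],1],[[8,36.1,0],[0,0,-25],1],[[11.5,42.8,0],[0,0,-30],1],[[11.5,42.8,0],[0,0,-30],1],[[11.5,42.8,0],[0,0,-30],1]]'
python3 - <<'E'
from h import *
cv2.imwrite("pics/d6.png",vision.capture("side")[120:200,280:400,::-1])
E
```

```text
time_s: 16.47
position: [0.5166, -0.1701, 0.0937]
tcp_rot: [[1.0, 0.0, -0.0], [0.0, -1.0, 0.001], [-0.0, -0.001, -1.0]]
force: [0.5, 1.2, 0.6]
opening: 0.202
time_s: 17.22
position: [0.5277, -0.2121, 0.0937]
tcp_rot: [[0.867, 0.498, -0.001], [0.498, -0.867, 0.002], [0.0, -0.002, -1.0]]
force: [-0.1, 3.6, 2.3]
opening: 0.206
```

The lever is gripped (17.6 mm opening) and the spring force is as expected, so I'll continue the arc.

```bash
python3 -m jog '[[[0.1,3.7,0],[0,0,-2.5],1],[[0.5,9,0],[0,0,-6],1],[[1.3,14.8,0],[0,0,-10],1],[[2.9,22.1,0],[0,0,-15],1],[[5.2,29.2,0],[0,0,-20],1],[[8,36.1,0],[0,0,-25],1],[[11.5,42.8,0],[0,0,-30],1],[[15.5,49,0],[0,0,-35],1],[[20,55,0],[0,0,-40],1],[[25,60.5,0],[0,0,-45],1],[[30.5,65.5,0],[0,0,-50],1],[[34.1,68.3,0],[0,0,-53],1]]'; python3 -m jog '[[[0,1.5,0],[0,0,-1],1],[[0.1,3,0],[0,0,-2],1],[[0.1,3,0],[0,0,-2],1],[[0.1,3,0],[0,0,-2],1]]'
```

```text
time_s: 18.27
position: [0.5903, -0.2536, 0.0936]
tcp_rot: [[0.119, 0.993, -0.005], [0.993, -0.119, 0.003], [0.002, -0.005, -1.0]]
force: [-5.0, 4.8, 5.4]
opening: 0.203
time_s: 18.6
position: [0.5929, -0.2539, 0.0936]
tcp_rot: [[0.088, 0.996, -0.004], [0.996, -0.088, 0.003], [0.002, -0.005, -1.0]]
force: [-3.6, 2.7, 4.3]
opening: 0.204
```

```bash
python3 -m jog '[[[0,2,0],[0,0,-1.5],1],[[0.1,4.5,0],[0,0,-3],1],[[0.2,6,0],[0,0,-4],1],[[0.2,6,0],[0,0,-4],1],[[0.2,6,0],[0,0,-4],1]]'; python3 -m jog '[[[0,1.5,0],[0,0,-1],1],[[0,1.5,0],[0,0,-1],1],[[0,1.5,0],[0,0,-1],1]]'; python3 -m jog '[[[0,1.5,0],[0,0,-0.5],1],[[0,1.5,0],[0,0,-0.5],1],[[0,1.5,0],[0,0,-0.5],1]]'
```

```text
time_s: 19.02
position: [0.5987, -0.2542, 0.0937]
tcp_rot: [[0.018, 1.0, -0.005], [1.0, -0.018, 0.003], [0.003, -0.005, -1.0]]
force: [-4.1, 3.4, 5.2]
opening: 0.204
time_s: 19.27
position: [0.6002, -0.2542, 0.0937]
tcp_rot: [[0.001, 1.0, -0.005], [1.0, -0.001, 0.003], [0.003, -0.005, -1.0]]
force: [-3.9, 4.5, 4.8]
opening: 0.202
time_s: 19.52
position: [0.6003, -0.2542, 0.0936]
tcp_rot: [[-0.007, 1.0, -0.008], [1.0, 0.007, 0.003], [0.004, -0.008, -1.0]]
force: [-7.3, 3.6, 6.7]
opening: 0.199
```

```bash
python3 -m jog '[[[0,1,0],[0,0,0],1],[[0,1,0],[0,0,0],1],[[0,1,0],[0,0,0],1]]'; python3 -m jog '[[[0,1,0],[0,0,0],1],[[0,1,0],[0,0,0],1],[[0,1,0],[0,0,0],1]]'
python3 - <<'E'
from h import *
st=bot.read_state();print(st["time_s"],st["position"],st["force"],st["moment"])
S=vision.capture("scene")[:,:,::-1];D=vision.capture("side")[:,:,::-1];W=vision.capture("wrist")[:,:,::-1]
a=lambda I,x,y,w,h:cv2.resize(I[y:y+h,x:x+w],(400,300),interpolation=cv2.INTER_CUBIC)
cv2.imwrite("pics/t7.png",np.vstack([np.hstack([a(S,200,130,140,105),a(D,260,90,140,105)]),np.hstack([W[:300,:400],W[100:400,240:]])]))
E
```

```text
time_s: 19.77
position: [0.6003, -0.2542, 0.0936]
tcp_rot: [[-0.007, 1.0, -0.01], [1.0, 0.007, 0.004], [0.004, -0.01, -1.0]]
force: [-9.6, 3.4, 6.4]
opening: 0.203
time_s: 20.02
position: [0.6003, -0.2541, 0.0935]
tcp_rot: [[-0.008, 1.0, -0.012], [1.0, 0.008, 0.004], [0.004, -0.012, -1.0]]
force: [-11.2, 2.6, 8.1]
opening: 0.204
20.0167 [ 0.6003 -0.2541  0.0935] [-11.1541   2.6127   8.0543] [ 0.4385  1.5207 -0.2556]
```

View pics/t7.png

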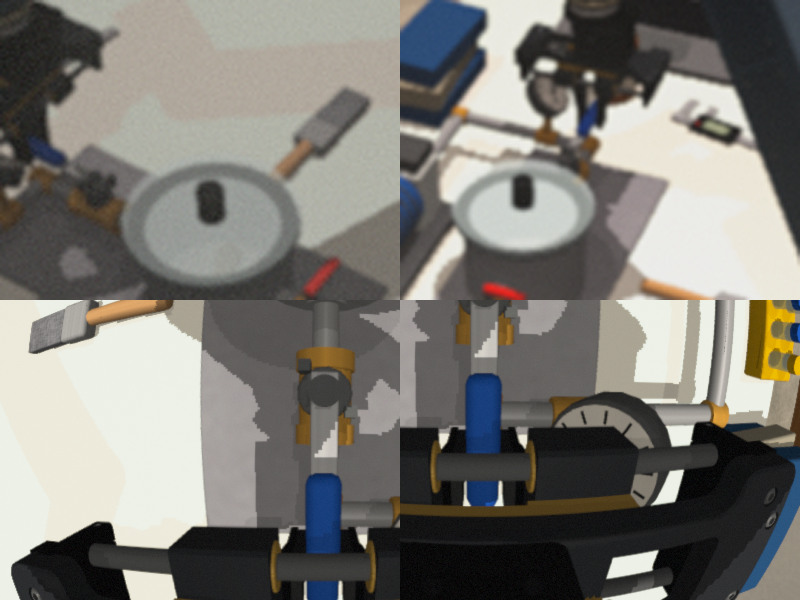

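The lever lies along the pipe and firmly resists further motion. The gauge is close to the gripper, so I'll make sure the resistance comes from the lever stop by checking the moment against the force and the lever's angle in the image.

```bash
cat > m.py <<'E'
from h import *
L=[]
for k in range(4):
    L.append(bot.read_state());W=vision.capture("wrist")
f=np.mean([s["force"] for s in L],0);m=np.mean([s["moment"] for s in L],0);st=L[-1]
print(st["position"],f,m,st["tau"])
ce,s,l=blobs(W,(100,120,60),(125,255,255),(290,160,350,220))
a,b=[atz("wrist",ce+t*l[:2],.112,st) for t in(-14,14)];d=b-a
print(a,b,"lever dir deg from -y:",np.degrees(np.arctan(d[0]/d[1])),"stem",atz("wrist",(322,92),.112,st))
for x in(.597,.602,.607):print(proj("wrist",(x,-.1705,.112),st))
E
python3 m.py; python3 -m jog '[[[0,1.5,0],[0,0,0],1],[[0,1.5,0],[0,0,0],1],[[0,1.5,0],[0,0,0],1],[[0,1.5,0],[0,0,0],1]]'; python3 m.py
```

```text
[ 0.6003 -0.2541  0.0935] [-10.8258   2.8341   7.9488] [ 0.4332  1.4952 -0.2813] [  1.4409 -44.9024 -18.3563   0.6464  -2.7882  -0.2826]
[ 0.6005 -0.2286  0.112 ] [ 0.6006 -0.2147  0.112 ] lever dir deg from -y: 0.6225306677119342 stem [ 0.5998 -0.1716  0.112 ]
[316.0294  89.6395]
[326.8762  89.6894]
[337.7223  89.8268]
time_s: 20.7
position: [0.6003, -0.2541, 0.0935]
tcp_rot: [[-0.008, 1.0, -0.015], [1.0, 0.008, 0.004], [0.005, -0.015, -1.0]]
force: [-14.0, 1.8, 10.7]
opening: 0.206
[ 0.6003 -0.2541  0.0935] [-13.6766   2.3101  10.3727] [ 0.3375  2.0323 -0.2419] [  2.4521 -44.3088 -19.2659   1.1567  -3.4337  -0.2461]
[ 0.6005 -0.2286  0.112 ] [ 0.6006 -0.2146  0.112 ] lever dir deg from -y: 0.1837736425866504 stem [ 0.5998 -0.1716  0.112 ]
[315.915   89.6498]
[326.7629  89.7005]
[337.6129  89.8387]
```

The fingertips hold still while the wrist advances, so the contact is at the lever. Lever and stem line up at x = 0.600, so the lever is at its stop with about 9 N more than the spring needs. I'm handing in while still gripping.

```bash
python3 -c "
from rig import bot
s=bot.read_state();print(s['time_s'],s['force'],s['opening']);print(bot.hand_in())"
```

```text
20.9 [-14.59700848   3.17936367   9.0146755 ] 0.20469445360658953
the job is handed in; nothing more can be done
None
```

I set the lid on the pot, let go of it, then swung the blue lever to its open stop. I handed in at 20.9 s with the fingers still gripping the lever.

- **Lid:** it touched down at tool height 0.1405 m, against 0.1407 m expected, with no more than about 7 N of contact force. After release the pictures showed it flat. The knob was within about 1 mm of the pot's axis. One circle fit put the lid's edge about 4 mm off in y; I took that for a bad fit, since the knob and the views disagree with it.
- **Blue lever:** in the wrist picture it lay along the pipe, within about 0.6° of straight. Pushing further did not move the fingertips, and the force along the push rose to about 14 N. The spring accounts for about 4 N of that, so the lever is hard against its stop.
- **Unresolved:** there was also an upward force on the tool that grew to about 10 N. I put it down to the tool tilting slightly on the grip. I could not fully rule out light contact with the gauge, which sits close to the gripper, but the force is well under the 40 N limit.
- **Other things:** the red vent lever looked shut in the last view that showed it. Nothing else appeared to have moved in the pictures I checked.

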